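Find and release the latched key of a switch box

ROBOT

A 6-joint arm with a two-finger parallel gripper is mounted at the origin on a cart in front of the work surface, level with it; the furniture and walls round the work are solid. World frame = base frame: x ahead of the robot, y to its left, z up, the work surface at z = 0. Lengths are in mm, angles in rad, forces in N, time in s.
With the tool pointing down it reaches from about 425 to 1125 mm from the base axis. Payload 14.9 kg.
Tool frame: the origin (TCP) lies on the centre line of the jaws, within the pads' length; the fingertips stand 25 mm ahead of it and the grasp point (between the pads) lies 6 mm ahead of it; z points along the fingers, y is the direction in which the jaws open and shut (so a half turn about z gives the same grasp; the last joint's range is limited). The gripper opens to 91 mm and grips with 3 to 60 N. Pads are 32 mm wide; open, the fingers measure 118 mm over their backs; the gripper's body (76 mm by 178 mm) begins 60 mm behind the grasp point.
Start: joints at [1.144, 0.379, 1.734, -0, 1.028, -0.033], TCP at [268.598, 646.431, 238.932] pointing down, gripper open.
Joint ranges: [-2.77, 2.77], [-0.74, 2.19], [0, 2.66], [-1.06, 4.2], [0.31, 2.87], [-3.08, 3.08]. Speed limits (rad/s): [1.89, 1.89, 2.39, 3.14, 3.14, 3.14].

INTERFACE

Orientations are given as a 3x3 rotation matrix whose columns are the frame's x, y, z axes.
In Python, from rig import env, imaging, order, nets gives the robot as it stands.
- The arm moves only by the tool carry_out, never from a script. Its argument "series" is a list of rows, each an object with "twist": the turn, a rotation vector about the tool's x, y, z in degrees, a list of three; "slide": the shift along the tool's x, y, z in mm, a list of three; "fingers": the opening, from -1 (shut) to 1 (fully open), so that 0 is half open. A call has 1 to 8 rows; each row is the pose to reach, as a shift and turn from the pose measured when the call began, along the tool's axes at that moment; what a row does not reach only later rows make up. A row lasts 1/12 s, in which the tool goes at most 41.7 mm and 7.16 degrees, less where a joint would pass 70% of its speed; a pose out of reach is approached as far as the arm can. A call with a gripper value outside its range is refused whole. The fingers move at their own pace and stop on an object; "force" is the grip in N (left out, the last holds). Time passes only in rows, so rows that repeat a pose let the fingers close. It gives the time, the measured TCP pose, the force and the opening at its end, in the units of the state.
- env.get_obs(): the state, without advancing time (a new reading comes with each control period).
- imaging.capture(name): name is "scene" or "top" or "wrist"; returns a dict with "color" (400x640x3 uint8, blue, green, red), "K" (3x3 intrinsics, pixels), "position" and "attitude" of the camera in the world; the wrist camera has in their place "mount" (4x4, takes a point from camera to tool coordinates, whose origin is the TCP and whose axes are the flange's). Camera axes: x right, y up, looking along -z (the intrinsics and any distortion apply to the point x, -y, -z); pixel columns grow to the right and rows downward; lengths in mm; the calibration is good to about 2 mm. A picture is of the moment at which its call begins: read the wrist's pose just before it. There is no depth.
- order.close_job(): hands the job in, once; it reports no verdict.
Trained networks look in a picture, given as the dict that the camera call returned (one of the last four; its "shot" number tells which), for a name from the list of things; names that differ only in an ending like _2 or _b are one class to them, and where a whole thing is asked for, a point or a joint stands for the part that bears it (a point fixed in the world has none). Each returns a list of dicts, best first, with "score" (0 to 1); they miss things now and then, are a little off and sometimes report something else, mostly with a low value. They report only what shows in the picture. A call takes as long as a camera call.
- nets.look_for(query, picture): "box" ([left, top, right, bottom] in pixels, round what is visible of it).
The state is a dict: "clock": time; "joints": joint angles; "qvel": joint speeds; "joint_efforts": joint torques, N m; "tcp_pos": TCP position; "tool_rot": TCP orientation; "ft_force": force on the tool from outside, world axes, zero at the start; "moment": the same for the moment, N m; "gripper_width": finger opening in mm.
Only numpy, scipy, OpenCV 4.12 (cv2) and the standard library are available. Lean on these libraries where they do the work, as an engineer would, in place of code of your own. Each camera call takes 0.05 s, during which the arm holds its last target.

TASK

One of the four identical push keys on the grey switch box is still latched, so it stands a little lower than the others. With the fingertips, tap each key lightly in turn from the end nearest the robot to the far end, without pushing any raised key in and without yet releasing the latched one; then press the latched key fully down and let go, so that it springs up and all four keys stand level. Nothing is gripped or lifted, and the small loose parts round the box stay where they are.

Things in the scene. Friction and masses are not known exactly. Their poses are not given: they have to be found in the camera images.
- key_box: grey switch box with black top plate, fixed to the bench, 84 (x) x 156 (y) x 46 mm high; four coax sockets on its -x side, which looks to the robot's right. Origin: centre of its underside, z up, y along the key row, +y at the end nearest the robot. Key centres lie at x = 0, y = +57, +19, -19, -57 mm in its frame. A 3 mm high black frame, 32x32 mm, surrounds each key on the plate
- key_a_cap: one of four identical square grey key caps, 22x22 mm, anywhere in the row. Origin: centre of its top face, z up: 62 mm above the bench when up, 57 mm latched, 52 mm fully down. Sprung upwards: an up key begins to give at about 3.5 N and sinks 2 mm per further N; the latched one begins to give at about 4.5 N and is fully down at about 8 N. Let go after that it springs up and stays up; let go earlier it stays latched
- key_b_cap: one of four identical square grey key caps, 22x22 mm, anywhere in the row. Origin: centre of its top face, z up: 62 mm above the bench when up, 57 mm latched, 52 mm fully down. Sprung upwards: an up key begins to give at about 3.5 N and sinks 2 mm per further N; the latched one begins to give at about 4.5 N and is fully down at about 8 N. Let go after that it springs up and stays up; let go earlier it stays latched
- key_c_cap: one of four identical square grey key caps, 22x22 mm, anywhere in the row. Origin: centre of its top face, z up: 62 mm above the bench when up, 57 mm latched, 52 mm fully down. Sprung upwards: an up key begins to give at about 3.5 N and sinks 2 mm per further N; the latched one begins to give at about 4.5 N and is fully down at about 8 N. Let go after that it springs up and stays up; let go earlier it stays latched
- key_d_cap: one of four identical square grey key caps, 22x22 mm, anywhere in the row. Origin: centre of its top face, z up: 62 mm above the bench when up, 57 mm latched, 52 mm fully down. Sprung upwards: an up key begins to give at about 3.5 N and sinks 2 mm per further N; the latched one begins to give at about 4.5 N and is fully down at about 8 N. Let go after that it springs up and stays up; let go earlier it stays latched
- heat_sink: loose finned aluminium heat sink, 40x40x20 mm, lying to the right of the box; origin at the centre of its underside. Bystander, leave alone
- usb_stick: loose black USB stick, 18x50x8 mm, lying to the right of the box; origin at the centre of its underside. Bystander, leave alone
- coax_part: loose small brass coaxial part, 10x30x8 mm, lying beyond the box, to its left, behind the small open parts case; origin at the centre of its underside. Bystander, leave alone

How it is judged (in metres and radians):
On the way, in this order (a step that is already met when the one before it is completed fails the run):
1. the fingers touch the nearest key (more than 0.3 N) (((contact force between the fingers and key_a_cap above 0.3 N and y of key_a_cap in the frame of key_box between 0.042 and 0.072 m) or (contact force between the fingers and key_b_cap above 0.3 N and y of key_b_cap in the frame of key_box between 0.042 and 0.072 m) or (contact force between the fingers and key_c_cap above 0.3 N and y of key_c_cap in the frame of key_box between 0.042 and 0.072 m) or (contact force between the fingers and key_d_cap above 0.3 N and y of key_d_cap in the frame of key_box between 0.042 and 0.072 m))), for 0.02 s.
2. the fingers touch the second key from the near end (more than 0.3 N) (((contact force between the fingers and key_a_cap above 0.3 N and y of key_a_cap in the frame of key_box between 0.004 and 0.034 m) or (contact force between the fingers and key_b_cap above 0.3 N and y of key_b_cap in the frame of key_box between 0.004 and 0.034 m) or (contact force between the fingers and key_c_cap above 0.3 N and y of key_c_cap in the frame of key_box between 0.004 and 0.034 m) or (contact force between the fingers and key_d_cap above 0.3 N and y of key_d_cap in the frame of key_box between 0.004 and 0.034 m))), for 0.02 s.
3. the fingers touch the third key from the near end (more than 0.3 N) (((contact force between the fingers and key_a_cap above 0.3 N and y of key_a_cap in the frame of key_box between -0.034 and -0.004 m) or (contact force between the fingers and key_b_cap above 0.3 N and y of key_b_cap in the frame of key_box between -0.034 and -0.004 m) or (contact force between the fingers and key_c_cap above 0.3 N and y of key_c_cap in the frame of key_box between -0.034 and -0.004 m) or (contact force between the fingers and key_d_cap above 0.3 N and y of key_d_cap in the frame of key_box between -0.034 and -0.004 m))), for 0.02 s.
4. the fingers touch the farthest key (more than 0.3 N) (((contact force between the fingers and key_a_cap above 0.3 N and y of key_a_cap in the frame of key_box between -0.072 and -0.042 m) or (contact force between the fingers and key_b_cap above 0.3 N and y of key_b_cap in the frame of key_box between -0.072 and -0.042 m) or (contact force between the fingers and key_c_cap above 0.3 N and y of key_c_cap in the frame of key_box between -0.072 and -0.042 m) or (contact force between the fingers and key_d_cap above 0.3 N and y of key_d_cap in the frame of key_box between -0.072 and -0.042 m))), for 0.02 s.
5. after the four taps the latched key is released: all four keys are up (z of each of key_a_cap, key_b_cap, key_c_cap, key_d_cap in the frame of key_box above 0.0602 m), for 0.2 s.
At the end, for the whole second after the job is handed in: all four key tops stand at the released height (62 mm above the bench, within 1.8 mm) and the three loose parts are within 15 mm of where they lay (all of step 5 and distance of each of heat_sink, usb_stick, coax_part from where it was at the start of the episode below 0.015 m); the robot touches nothing.
It fails at once if a key is pushed more than 6.5 mm from where it stood at the start (a raised key pushed in instead of lightly tapped; the latched key has only 5 mm either way) (distance of any of key_a_cap, key_b_cap, key_c_cap, key_d_cap from where it was at the start of the episode above 0.0065 m).
It fails at once if a loose part by the box is moved more than 15 mm or lifted over 8 mm (distance of any of heat_sink, usb_stick, coax_part from where it was at the start of the episode above 0.015 m or height (world z) of any of heat_sink, usb_stick, coax_part above 0.008 m).
It also fails if it takes over 45 s, if anything falls off the work surface, if the arm or the gripper's body presses on something with over 40 N, if the wrist force passes 120 N, or if a joint passes its speed limit or range.

## Working session

There is one attempt and no reset: what is moved stays moved. The work goes in short steps, Python scripts to look and compute and a tool call to move; the robot and the scene stay as the last step left them, time stands still between calls to the robot, and variables do not carry over. Pictures are saved under pics/ and viewed, and the job is handed in when it is done.

Besides the shell and the picture viewer there is one more tool, called after ">>>" as name(argument=value, ...) on one line, values as JSON. carry_out: Moves the arm, as the interface text tells. Its arguments: {"type":"object","properties":{"series":{"type":"array","items":{"type":"object","properties":{"twist":{"type":"array","items":{"type":"number"}},"slide":{"type":"array","items":{"type":"number"}},"fingers":{"type":"number"}}}},"force":{"type":"number"}},"required":["series"]}

```bash
mkdir -p pics; ls; python3 - <<'E'
from rig import env, imaging, order, nets
import cv2
o=env.get_obs(); print({k:o[k] for k in ('clock','tcp_pos','tool_rot','ft_force','gripper_width')})
for n in ('scene','top'):
    p=imaging.capture(n); cv2.imwrite(f'pics/{n}0.png',p['color']); print(n,p['K'],p['position'],p['attitude'],[k for k in p])
    for q in ('key_box','key_a_cap'):
        print(q,[(r['score'],[round(x) for x in r['box']]) for r in nets.look_for(q,p)][:6])
p=imaging.capture('wrist'); cv2.imwrite('pics/wrist0.png',p['color']);print(p['K'],p['mount'])
for q in ('key_box','key_a_cap'):
        print(q,[(r['score'],[round(x) for x in r['box']]) for r in nets.look_for(q,p)][:6])
E
```

```text
pics
{'clock': 0.0, 'tcp_pos': array([268.44967711, 646.09251219, 238.30623814]), 'tool_rot': array([[-9.23453492e-01,  3.83710129e-01, -4.29844729e-04],
       [ 3.83710367e-01,  9.23453025e-01, -9.29550979e-04],
       [ 4.02632901e-05, -1.02333298e-03, -9.99999476e-01]]), 'ft_force': array([0.31035079, 0.9895079 , 1.44048413]), 'gripper_width': 91.34061806204738}
scene [[385.32003292   0.         320.71690092]
 [  0.         385.32003292 204.88710122]
 [  0.           0.           1.        ]] [ -46.79356882 -781.19556518  501.50817156] [[ 0.70716815  0.37813877 -0.5974314 ]
 [-0.70700089  0.3686985  -0.6034991 ]
 [-0.00793435  0.84915987  0.52807628]] ['color', 'K', 'position', 'attitude', 'shot']
key_box [(0.66, [280, 202, 359, 260]), (0.59, [363, 257, 390, 276])]
key_a_cap [(0.69, [334, 200, 348, 215])]
top [[480.87647081   0.         321.86079864]
 [  0.         480.87647081 198.70032397]
 [  0.           0.           1.        ]] [ 342.38727431 -287.21637345  924.33212809] [[ 0.00116434  0.98746631 -0.15782563]
 [-0.999951    0.00270124  0.00952381]
 [ 0.00983077  0.15780681  0.98742107]] ['color', 'K', 'position', 'attitude', 'shot']
key_box [(0.94, [294, 182, 351, 274]), (0.41, [389, 271, 412, 287])]
key_a_cap [(0.67, [322, 189, 333, 204])]
[[286.09271136   0.         319.44226518]
 [  0.         286.09271136 200.29323086]
 [  0.           0.           1.        ]] [[ 3.30617518e-04  9.60612649e-01  2.77890679e-01  7.88477826e+01]
 [ 9.99999905e-01 -2.38406539e-04 -3.65615534e-04  3.51603819e-01]
 [-2.84963952e-04  2.77890773e-01 -9.60612636e-01 -1.46211317e+02]
 [ 0.00000000e+00  0.00000000e+00  0.00000000e+00  1.00000000e+00]]
key_box []
key_a_cap []
```

```bash
python3 - <<'E'
import cv2
a=cv2.imread('pics/top0.png');c=a[170:290,270:430];cv2.imwrite('pics/topz.png',cv2.resize(c,None,fx=5,fy=5,interpolation=cv2.INTER_CUBIC))
a=cv2.imread('pics/scene0.png');c=a[180:300,260:420];cv2.imwrite('pics/scenez.png',cv2.resize(c,None,fx=5,fy=5,interpolation=cv2.INTER_CUBIC))
E
```

```text
(no output)
```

View pics/scene0.png

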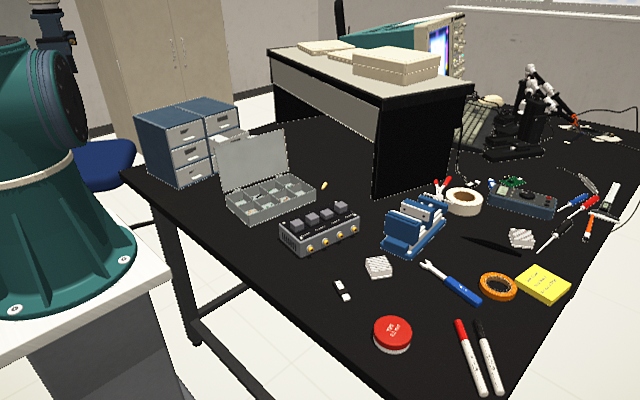

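View pics/top0.png

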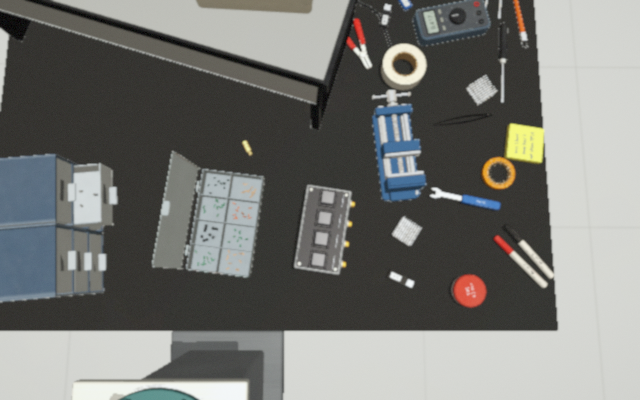

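```bash
sleep 1
```

```text
(no output)
```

View pics/topz.png

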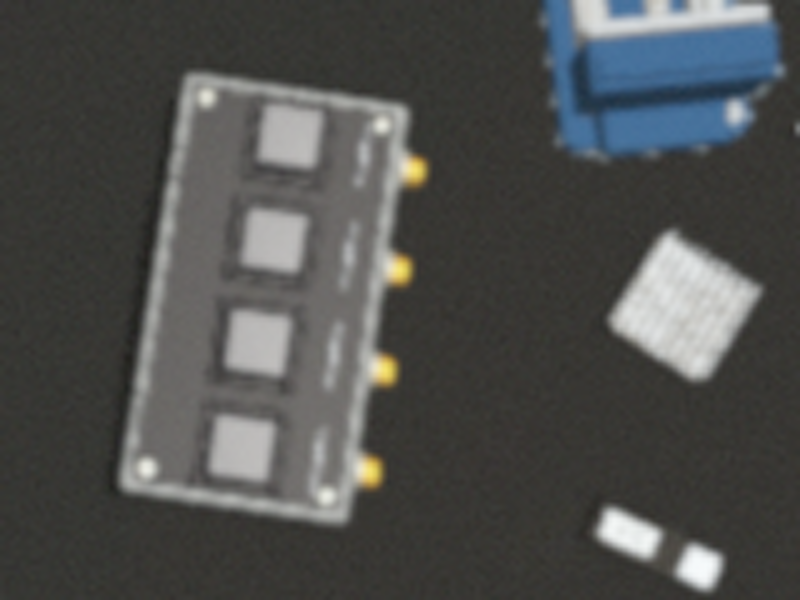

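View pics/scenez.png

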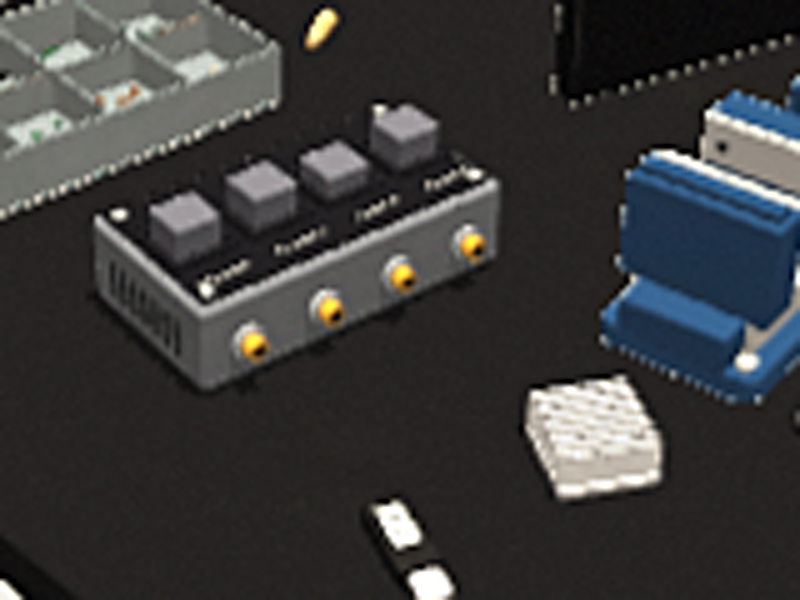

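```bash
cat > h.py <<'E'
import numpy as np
T=dict(K=np.array([[480.87647081,0,321.86079864],[0,480.87647081,198.70032397],[0,0,1]]),p=np.array([342.38727431,-287.21637345,924.33212809]),R=np.array([[0.00116434,0.98746631,-0.15782563],[-0.999951,0.00270124,0.00952381],[0.00983077,0.15780681,0.98742107]]))
S=dict(K=np.array([[385.32003292,0,320.71690092],[0,385.32003292,204.88710122],[0,0,1]]),p=np.array([-46.79356882,-781.19556518,501.50817156]),R=np.array([[0.70716815,0.37813877,-0.5974314],[-0.70700089,0.3686985,-0.6034991],[-0.00793435,0.84915987,0.52807628]]))
def ray(C,uv):
    d=np.linalg.inv(C['K'])@[uv[0],uv[1],1]; return C['R']@(d*[1,-1,-1])
def atz(C,uv,z):
    d=ray(C,uv); return C['p']+d*(z-C['p'][2])/d[2]
def tri(A,a,B,b):
    d,e=ray(A,a),ray(B,b); s=np.linalg.lstsq(np.c_[d,-e],B['p']-A['p'],rcond=None)[0]
    x,y=A['p']+d*s[0],B['p']+e*s[1]; return (x+y)/2,np.linalg.norm(x-y)
def proj(C,P):
    c=C['R'].T@(np.array(P)-C['p']); return (C['K']@np.array([c[0],-c[1],-c[2]])/-c[2])[:2]
E
python3 - <<'E'
from h import *
np.set_printoptions(precision=1,suppress=True)
tz=lambda u,v:(270+(u+.5)/5-.5,170+(v+.5)/5-.5)
sz=lambda u,v:(260+(u+.5)/5-.5,180+(v+.5)/5-.5)
tk=[(243,449),(258,342),(274,240),(290,137)]
sk=[(184,213),(260,181),(334,161),(404,124)]
for a,b,z in zip(tk,sk,(62,62,57,62)): print('key',atz(T,tz(*a),z),tri(T,tz(*a),S,sz(*b)))
for n,a,b in [('shelf corner front right top',(323,88),(373,117)),('case lid top L',(172,152),(286,129)),('lid top near',(154,265),(218,148)),('drawer top',(57,290),(181,126)),('leg bottom front',(316,125),(375,197)),('shelf front left top',(2,2),(272,80))]:
    print(n,tri(T,a,S,b), atz(T,a,0))
E
```

```text
key [ 370.8 -289.1   62. ] (array([ 370.8, -289.1,   60.7]), np.float64(0.1228329859018699))
key [ 408.9 -294.4   62. ] (array([ 408.8, -294.3,   60.6]), np.float64(0.574565176242082))
key [ 446.3 -300.2   57. ] (array([ 446.4, -300.2,   55.7]), np.float64(0.20817172279784374))
key [ 483.4 -306.    62. ] (array([ 483.7, -306. ,   60.2]), np.float64(0.07731315543410423))
shelf corner front right top (array([ 619.4, -288.2,  220.6]), np.float64(20.854652681281543)) [ 716.7 -298.2    0. ]
case lid top L (array([548.3, -49.3, 146.8]), np.float64(10.113130349351504)) [582.5  -0.6   0. ]
lid top near (array([361.9, -29.1, 147.1]), np.float64(7.61784758595616)) [361.8  22.4   0. ]
drawer top (array([332.1,  98.9, 177.3]), np.float64(28.214652080336155)) [315.  201.5   0. ]
leg bottom front (array([ 637.7, -284.4,    4.4]), np.float64(0.21772813910585054)) [ 639.  -284.3    0. ]
shelf front left top (array([776.5, 249.4, 179.6]), np.float64(36.98283194716587)) [900.3 365.9   0. ]
```

```bash
cat > d.py <<'E'
import sys,numpy as np
from rig import env
o=env.get_obs(); R=np.array(o['tool_rot']);p=np.array(o['tcp_pos'])
np.set_printoptions(precision=1,suppress=True)
print('t',o['clock'],'p',p,'yaw y',np.degrees(np.arctan2(R[1,1],R[0,1])),'tilt',R[:2,2],'F',o['ft_force'],'w',o['gripper_width'],'q',np.array(o['joints']).round(2))
for a in sys.argv[1:]:
    w=np.array(eval(a)); d=R.T@(w-p); print(w,d,np.linalg.norm(d))
E
python3 d.py "[380,430,320]" "[470,250,320]"
python3 -c "
from h import *
print(tri(T,(55,155),S,(239,97)),tri(T,(55,297),S,(181,126)))"
```

```text
t 0.45 p [268.6 646.4 238.9] yaw y 67.43664607725633 tilt [-0. -0.] F [-0.5 -0.3  0.3] w 91.37204396699404 q [ 1.1  0.4  1.7  0.   1.  -0. ]
[380 430 320] [-185.9 -157.1  -81.1] 256.5607688179483
[470 250 320] [-338.1 -288.8  -81.1] 451.9730517595555
(array([527.57555489, 114.12798636, 200.84427481]), np.float64(6.649510074476819)) (array([325.87540102,  95.89402488, 180.94524509]), np.float64(37.80031983009706))
```

>>> carry_out(series=[{"slide": [0, 0, -40], "fingers": -1}, {"slide": [0, 0, -80], "fingers": -1}, {"slide": [-25, -20, -95], "fingers": -1}, {"slide": [-50, -42, -100], "fingers": -1}, {"slide": [-77, -66, -100], "fingers": -1}, {"slide": [-104, -89, -100], "fingers": -1}, {"slide": [-131, -112, -100], "fingers": -1}, {"slide": [-158, -135, -100], "fingers": -1}], force=20)

```text
schema error: expected keys twist, slide, fingers
```

```bash
python3 d.py "[450,250,340]" "[480,100,340]"
```

```text
t 0.45 p [268.6 646.4 238.9] yaw y 67.43664607725633 tilt [-0. -0.] F [-0.5 -0.3  0.3] w 91.37204396699404 q [ 1.1  0.4  1.7  0.   1.  -0. ]
[450 250 340] [-319.6 -296.5 -101.1] 447.51367021453103
[480 100 340] [-404.9 -423.5 -101.1] 594.5340465998474
```

>>> carry_out(series=[{"twist": [0, 0, 0], "slide": [0, 0, -40], "fingers": -1}, {"twist": [0, 0, 0], "slide": [0, 0, -80], "fingers": -1}, {"twist": [0, 0, 0], "slide": [-25, -20, -95], "fingers": -1}, {"twist": [0, 0, 0], "slide": [-50, -42, -100], "fingers": -1}, {"twist": [0, 0, 0], "slide": [-77, -66, -100], "fingers": -1}, {"twist": [0, 0, 0], "slide": [-104, -89, -100], "fingers": -1}, {"twist": [0, 0, 0], "slide": [-131, -112, -100], "fingers": -1}, {"twist": [0, 0, 0], "slide": [-158, -135, -100], "fingers": -1}], force=20)

```text
clock: 1.12
tcp_pos: [363.1, 459.6, 339.0]
tool_rot: [[-0.924, 0.383, 0.0], [0.383, 0.924, 0.0], [-0.0, 0.0, -1.0]]
ft_force: [0.2, 0.3, 0.8]
gripper_width: 40.6
```

```bash
python3 d.py "[460,230,340]" "[480,100,340]"
```

```text
t 1.1167 p [363.1 459.6 339. ] yaw y 67.45901686803705 tilt [0. 0.] F [0.2 0.3 0.8] w 40.63090368552128 q [ 0.9  0.1  1.9 -0.   1.1 -0.3]
[460 230 340] [-177.5 -174.9   -1. ] 249.20541332456466
[480 100 340] [-245.8 -287.3   -1. ] 378.1148771777935
```

>>> carry_out(series=[{"twist": [0, 0, 0], "slide": [-25, -25, 0], "fingers": -1}, {"twist": [0, 0, 0], "slide": [-50, -50, 0], "fingers": -1}, {"twist": [0, 0, 0], "slide": [-75, -75, 0], "fingers": -1}, {"twist": [0, 0, 0], "slide": [-100, -100, 0], "fingers": -1}, {"twist": [0, 0, 0], "slide": [-125, -125, 0], "fingers": -1}, {"twist": [0, 0, 0], "slide": [-150, -150, 0], "fingers": -1}, {"twist": [0, 0, 0], "slide": [-177, -175, 0], "fingers": -1}, {"twist": [0, 0, 0], "slide": [-195, -207, 0], "fingers": -1}])

```text
clock: 1.78
tcp_pos: [465.0, 192.2, 339.4]
tool_rot: [[-0.924, 0.383, 0.001], [0.383, 0.924, 0.0], [-0.001, 0.001, -1.0]]
ft_force: [1.0, -0.1, -0.4]
gripper_width: 0.4
```

```bash
python3 d.py "[480,100,340]" "[490,0,340]" "[480,-100,340]"
```

```text
t 1.7833 p [465.  192.2 339.4] yaw y 67.45710001504118 tilt [0. 0.] F [ 1.  -0.1 -0.4] w 0.38090710304962155 q [ 0.3 -0.1  2.   0.   1.1 -0.8]
[480 100 340] [-49.2 -79.4  -0.7] 93.37788084328804
[490   0 340] [ -96.7 -167.9   -0.7] 193.78452711522837
[ 480 -100  340] [-125.8 -264.1   -0.8] 292.5521852428964
```

Combine with the yaw turn (−14° about tool z).

>>> carry_out(series=[{"twist": [0, 0, 0], "slide": [-19, -31, 0], "fingers": -1}, {"twist": [0, 0, -2], "slide": [-38, -62, 0], "fingers": -1}, {"twist": [0, 0, -4], "slide": [-56, -94, 0], "fingers": -1}, {"twist": [0, 0, -6], "slide": [-74, -127, 0], "fingers": -1}, {"twist": [0, 0, -8], "slide": [-92, -160, 0], "fingers": -1}, {"twist": [0, 0, -10], "slide": [-106, -194, 0], "fingers": -1}, {"twist": [0, 0, -12], "slide": [-116, -229, 0], "fingers": -1}, {"twist": [0, 0, -14], "slide": [-126, -264, 0], "fingers": -1}])

```text
clock: 2.45
tcp_pos: [479.8, -101.7, 339.5]
tool_rot: [[-0.989, 0.147, 0.002], [0.147, 0.989, 0.0], [-0.002, 0.001, -1.0]]
ft_force: [1.5, 0.3, -0.1]
gripper_width: 0.5
```

```bash
python3 d.py "[380,-290,270]" "[370.8,-289.1,180]"
```

```text
t 2.45 p [ 479.8 -101.7  339.5] yaw y 81.55228055101301 tilt [0. 0.] F [ 1.5  0.3 -0.1] w 0.4626652524700059 q [-0.3 -0.1  2.1  0.   1.1 -1.7]
[ 380 -290  270] [  71.2 -200.9   69.2] 224.1018194001566
[ 370.8 -289.1  180. ] [  80.5 -201.4  159.2] 269.0853987058404
```

>>> carry_out(series=[{"twist": [0, 0, 0], "slide": [10, -32, 0], "fingers": -1}, {"twist": [0, 0, 0], "slide": [22, -65, 5], "fingers": -1}, {"twist": [0, 0, 0], "slide": [34, -98, 15], "fingers": -1}, {"twist": [0, 0, 0], "slide": [46, -131, 30], "fingers": -1}, {"twist": [0, 0, 0], "slide": [58, -164, 45], "fingers": -1}, {"twist": [0, 0, 0], "slide": [71, -195, 60], "fingers": -1}, {"twist": [0, 0, 0], "slide": [71, -201, 69], "fingers": -1}, {"twist": [0, 0, 0], "slide": [71, -201, 69], "fingers": -1}])

```text
clock: 3.12
tcp_pos: [378.8, -291.0, 268.6]
tool_rot: [[-0.989, 0.15, -0.0], [0.15, 0.989, 0.002], [0.0, 0.002, -1.0]]
ft_force: [0.7, 1.1, 0.6]
gripper_width: 0.3
```

```bash
python3 d.py; python3 - <<'E'
from rig import env, imaging, nets
import cv2,numpy as np
o=env.get_obs()
p=imaging.capture('wrist'); im=p['color'];
R=np.array(o['tool_rot']);M=np.array(p['mount']);t=np.array(o['tcp_pos'])
for k in [(370.8,-289.1,62),(408.9,-294.4,62),(446.3,-300.2,57),(483.4,-306,62)]:
    for d in ((-11,-11),(11,-11),(11,11),(-11,11),(0,0)):
        r=np.array([.989,-.148]);n=np.array([.148,.989]);q=np.array(k);q[:2]+=d[0]*r+d[1]*n
        c=M[:3,:3].T@(R.T@(q-t)-M[:3,3]); u=p['K']@np.array([c[0],-c[1],-c[2]])/-c[2]
        cv2.circle(im,(int(round(u[0])),int(round(u[1]))),1,(0,0,255),-1)
cv2.imwrite('pics/w1.png',im)
E
```

```text
t 3.1167 p [ 378.8 -291.   268.6] yaw y 81.37946423360252 tilt [-0.  0.] F [0.7 1.1 0.6] w 0.3238214629473107 q [-0.7 -0.   2.1  0.   1.  -2.1]
```

View pics/w1.png

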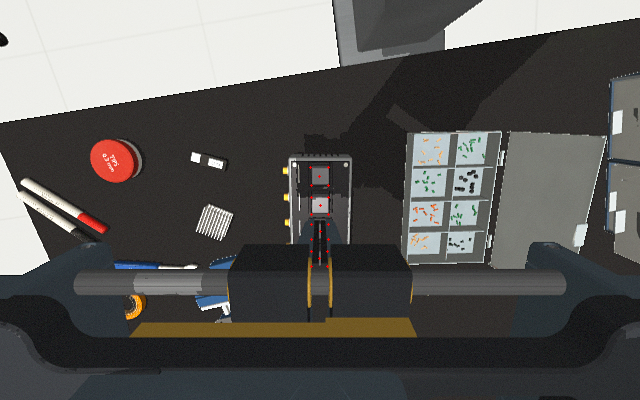

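```bash
python3 d.py "[370.8,-289.1,95]"
```

```text
t 3.1667 p [ 379.7 -290.2  269.7] yaw y 81.44113929702608 tilt [0. 0.] F [0.8 0.  0.2] w 0.5753447966108878 q [-0.7 -0.   2.1  0.   1.  -2.1]
[ 370.8 -289.1   95. ] [  9.   -0.5 174.7] 174.91445129843646
```

>>> carry_out(series=[{"twist": [0, 0, 0], "slide": [5, 0, 35], "fingers": -1}, {"twist": [0, 0, 0], "slide": [9, 0, 70], "fingers": -1}, {"twist": [0, 0, 0], "slide": [9, 0, 105], "fingers": -1}, {"twist": [0, 0, 0], "slide": [9, 0, 135], "fingers": -1}, {"twist": [0, 0, 0], "slide": [9, 0, 155], "fingers": -1}, {"twist": [0, 0, 0], "slide": [9, 0, 168], "fingers": -1}, {"twist": [0, 0, 0], "slide": [9, 0, 173], "fingers": -1}, {"twist": [0, 0, 0], "slide": [9, 0, 173], "fingers": -1}])

```text
clock: 3.83
tcp_pos: [371.6, -287.7, 96.5]
tool_rot: [[-0.989, 0.147, -0.0], [0.147, 0.989, 0.002], [0.0, 0.002, -1.0]]
ft_force: [0.0, 0.7, -0.5]
gripper_width: 0.5
```

```bash
python3 d.py "[370.8,-289.1,87]" "[408.9,-294.4,95]"; python3 - <<'E'
from rig import imaging
import cv2
for n,s in (('scene',(180,280,260,380)),('top',(150,290,260,400))):
    im=imaging.capture(n)['color'][s[0]:s[1],s[2]:s[3]]; cv2.imwrite(f'pics/{n}2.png',cv2.resize(im,None,fx=5,fy=5,interpolation=cv2.INTER_CUBIC)[:600])
E
```

```text
t 3.8333 p [ 371.6 -287.7   96.5] yaw y 81.51839114766972 tilt [-0.  0.] F [ 0.   0.7 -0.5] w 0.5319461831148914 q [-0.7  0.3  2.2  0.   0.6 -2.1]
[ 370.8 -289.1   87. ] [ 0.5 -1.5  9.5] 9.59481895633107
[ 408.9 -294.4   95. ] [-37.9  -1.1   1.5] 37.95630897131463
```

View pics/scene2.png

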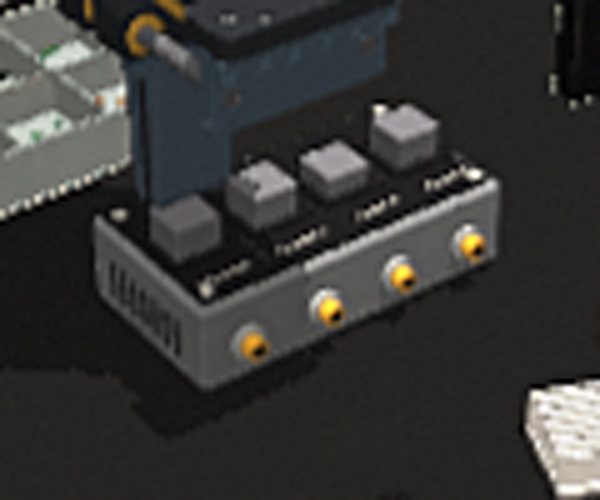

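>>> carry_out(series=[{"twist": [0, 0, 0], "slide": [0, -1, 4], "fingers": -1}, {"twist": [0, 0, 0], "slide": [0, -1, 7], "fingers": -1}, {"twist": [0, 0, 0], "slide": [0, -1, 7], "fingers": -1}, {"twist": [0, 0, 0], "slide": [0, -1, 7], "fingers": -1}])

```text
clock: 4.27
tcp_pos: [371.8, -289.6, 90.9]
tool_rot: [[-0.989, 0.148, 0.002], [0.148, 0.989, 0.0], [-0.002, 0.001, -1.0]]
ft_force: [-0.7, -1.1, -0.0]
gripper_width: 0.5
```

```bash
python3 d.py "[370.8,-289.1,87]"
```

```text
t 4.2667 p [ 371.8 -289.6   90.9] yaw y 81.48467908271789 tilt [0. 0.] F [-0.7 -1.1 -0. ] w 0.47702190494488084 q [-0.7  0.3  2.2  0.   0.6 -2.1]
[ 370.8 -289.1   87. ] [1.1 0.4 3.9] 4.106177948989976
```

>>> carry_out(series=[{"twist": [0, 0, 0], "slide": [0, 0, 2], "fingers": -1}, {"twist": [0, 0, 0], "slide": [0, 0, 2], "fingers": -1}, {"twist": [0, 0, 0], "slide": [0, 0, 2], "fingers": -1}])

```text
clock: 4.52
tcp_pos: [371.8, -289.7, 88.9]
tool_rot: [[-0.989, 0.148, 0.002], [0.148, 0.989, 0.001], [-0.002, 0.001, -1.0]]
ft_force: [-0.7, 0.9, 0.3]
gripper_width: 0.4
```

```bash
python3 d.py
```

```text
t 4.5167 p [ 371.8 -289.7   88.9] yaw y 81.47830689037833 tilt [0. 0.] F [-0.7  0.9  0.3] w 0.38364510889166725 q [-0.7  0.3  2.2  0.   0.6 -2.1]
```

>>> carry_out(series=[{"twist": [0, 0, 0], "slide": [0, 0, 1], "fingers": -1}, {"twist": [0, 0, 0], "slide": [0, 0, 1], "fingers": -1}, {"twist": [0, 0, 0], "slide": [0, 0, 1], "fingers": -1}])

```text
clock: 4.77
tcp_pos: [371.8, -289.6, 87.9]
tool_rot: [[-0.989, 0.148, 0.002], [0.148, 0.989, 0.001], [-0.002, 0.001, -1.0]]
ft_force: [-0.7, 0.4, 0.4]
gripper_width: 0.2
```

>>> carry_out(series=[{"twist": [0, 0, 0], "slide": [0, 0, 1], "fingers": -1}, {"twist": [0, 0, 0], "slide": [0, 0, 1], "fingers": -1}, {"twist": [0, 0, 0], "slide": [0, 0, 1], "fingers": -1}])

```text
clock: 5.02
tcp_pos: [371.9, -289.7, 86.9]
tool_rot: [[-0.989, 0.148, 0.002], [0.148, 0.989, 0.001], [-0.002, 0.001, -1.0]]
ft_force: [-0.1, -0.2, 3.7]
gripper_width: 0.3
```

>>> carry_out(series=[{"twist": [0, 0, 0], "slide": [0, 0, 0], "fingers": -1}, {"twist": [0, 0, 0], "slide": [0, 0, -5], "fingers": -1}, {"twist": [0, 0, 0], "slide": [-10, 0, -8], "fingers": -1}, {"twist": [0, 0, 0], "slide": [-25, 0, -8], "fingers": -1}, {"twist": [0, 0, 0], "slide": [-37, 0, -8], "fingers": -1}, {"twist": [0, 0, 0], "slide": [-37, 0, -5], "fingers": -1}, {"twist": [0, 0, 0], "slide": [-37, 0, -2], "fingers": -1}, {"twist": [0, 0, 0], "slide": [-37, 0, -2], "fingers": -1}])

```text
clock: 5.68
tcp_pos: [407.8, -294.6, 88.1]
tool_rot: [[-0.989, 0.148, 0.0], [0.148, 0.989, 0.002], [-0.0, 0.002, -1.0]]
ft_force: [-0.7, -0.2, 0.0]
gripper_width: 0.6
```

```bash
python3 d.py "[408.9,-294.4,87]"
```

```text
t 5.6833 p [ 407.8 -294.6   88.1] yaw y 81.49764913484688 tilt [0. 0.] F [-0.7 -0.2  0. ] w 0.5798204921143473 q [-0.7  0.3  2.2  0.   0.6 -2.1]
[ 408.9 -294.4   87. ] [-1.1  0.4  1.1] 1.5972029819016869
```

>>> carry_out(series=[{"twist": [0, 0, 0], "slide": [-1, 0, 1], "fingers": -1}, {"twist": [0, 0, 0], "slide": [-1, 0, 1], "fingers": -1}, {"twist": [0, 0, 0], "slide": [-1, 0, 1], "fingers": -1}])

```text
clock: 5.93
tcp_pos: [408.2, -294.5, 86.9]
tool_rot: [[-0.989, 0.148, -0.0], [0.148, 0.989, 0.002], [0.001, 0.002, -1.0]]
ft_force: [-1.7, 1.7, 3.3]
gripper_width: 0.3
```

>>> carry_out(series=[{"twist": [0, 0, 0], "slide": [0, 0, 0.5], "fingers": -1}, {"twist": [0, 0, 0], "slide": [0, 0, 0.5], "fingers": -1}, {"twist": [0, 0, 0], "slide": [0, 0, 0.5], "fingers": -1}])

```text
clock: 6.18
tcp_pos: [408.1, -294.5, 86.6]
tool_rot: [[-0.989, 0.148, -0.0], [0.148, 0.989, 0.002], [0.001, 0.002, -1.0]]
ft_force: [-1.3, 1.5, 3.9]
gripper_width: 0.4
```

>>> carry_out(series=[{"twist": [0, 0, 0], "slide": [0, 0, -5], "fingers": -1}, {"twist": [0, 0, 0], "slide": [-10, 0, -8], "fingers": -1}, {"twist": [0, 0, 0], "slide": [-25, 0, -8], "fingers": -1}, {"twist": [0, 0, 0], "slide": [-38, 0, -8], "fingers": -1}, {"twist": [0, 0, 0], "slide": [-38, 0, -4], "fingers": -1}, {"twist": [0, 0, 0], "slide": [-38, 0, 0], "fingers": -1}, {"twist": [0, 0, 0], "slide": [-38, 0, 2], "fingers": -1}, {"twist": [0, 0, 0], "slide": [-38, 0, 2], "fingers": -1}])

```text
clock: 6.85
tcp_pos: [444.9, -299.6, 83.6]
tool_rot: [[-0.989, 0.148, -0.002], [0.148, 0.989, 0.003], [0.002, 0.003, -1.0]]
ft_force: [-1.0, 0.4, 0.0]
gripper_width: 0.5
```

```bash
python3 d.py "[446.3,-300.2,82]"
```

```text
t 6.85 p [ 444.9 -299.6   83.6] yaw y 81.47620320074898 tilt [-0.  0.] F [-1.   0.4  0. ] w 0.46459466274529004 q [-0.6  0.4  2.1  0.   0.7 -2.1]
[ 446.3 -300.2   82. ] [-1.5 -0.4  1.6] 2.252348515551654
```

>>> carry_out(series=[{"twist": [0, 0, 0], "slide": [-1, 0, 1], "fingers": -1}, {"twist": [0, 0, 0], "slide": [-1, 0, 1], "fingers": -1}, {"twist": [0, 0, 0], "slide": [-1, 0, 1], "fingers": -1}])

```text
clock: 7.1
tcp_pos: [445.6, -299.7, 82.6]
tool_rot: [[-0.989, 0.148, -0.002], [0.148, 0.989, 0.003], [0.002, 0.003, -1.0]]
ft_force: [0.4, 0.6, -0.2]
gripper_width: 0.5
```

>>> carry_out(series=[{"twist": [0, 0, 0], "slide": [0, 0, 0.8], "fingers": -1}, {"twist": [0, 0, 0], "slide": [0, 0, 0.8], "fingers": -1}, {"twist": [0, 0, 0], "slide": [0, 0, 0.8], "fingers": -1}])

```text
clock: 7.35
tcp_pos: [445.7, -299.8, 82.0]
tool_rot: [[-0.989, 0.148, -0.002], [0.148, 0.989, 0.003], [0.002, 0.003, -1.0]]
ft_force: [-0.5, 0.9, 5.4]
gripper_width: 0.3
```

>>> carry_out(series=[{"twist": [0, 0, 0], "slide": [0, 0, -6], "fingers": -1}, {"twist": [0, 0, 0], "slide": [0, 0, -13], "fingers": -1}, {"twist": [0, 0, 0], "slide": [-14, 0, -13], "fingers": -1}, {"twist": [0, 0, 0], "slide": [-28, 0, -13], "fingers": -1}, {"twist": [0, 0, 0], "slide": [-38, 0, -13], "fingers": -1}, {"twist": [0, 0, 0], "slide": [-38, 0, -9], "fingers": -1}, {"twist": [0, 0, 0], "slide": [-38, 0, -6], "fingers": -1}, {"twist": [0, 0, 0], "slide": [-38, 0, -6], "fingers": -1}])

```text
clock: 8.02
tcp_pos: [482.9, -305.2, 87.1]
tool_rot: [[-0.989, 0.148, -0.002], [0.148, 0.989, 0.004], [0.003, 0.003, -1.0]]
ft_force: [1.1, 0.9, 3.2]
gripper_width: 0.5
```

```bash
python3 d.py "[483.4,-306,87]"
```

```text
t 8.0167 p [ 482.9 -305.2   87.1] yaw y 81.46762852011287 tilt [-0.  0.] F [1.1 0.9 3.2] w 0.5436501087110667 q [-0.6  0.4  2.   0.   0.7 -2. ]
[ 483.4 -306.    87. ] [-0.6 -0.8  0.1] 0.9771385727777715
```

Contact already; a small confirming press.

>>> carry_out(series=[{"twist": [0, 0, 0], "slide": [0, 0, 0.5], "fingers": -1}, {"twist": [0, 0, 0], "slide": [0, 0, 0.5], "fingers": -1}, {"twist": [0, 0, 0], "slide": [0, 0, 0.5], "fingers": -1}])

```text
clock: 8.27
tcp_pos: [482.8, -305.1, 86.7]
tool_rot: [[-0.989, 0.148, -0.002], [0.148, 0.989, 0.004], [0.003, 0.003, -1.0]]
ft_force: [2.2, 0.5, 3.8]
gripper_width: 0.4
```

Back above key 3.

>>> carry_out(series=[{"twist": [0, 0, 0], "slide": [0, 0, -5], "fingers": -1}, {"twist": [0, 0, 0], "slide": [10, 0, -8], "fingers": -1}, {"twist": [0, 0, 0], "slide": [25, 0, -8], "fingers": -1}, {"twist": [0, 0, 0], "slide": [38, 0, -8], "fingers": -1}, {"twist": [0, 0, 0], "slide": [38, 0, -4], "fingers": -1}, {"twist": [0, 0, 0], "slide": [38, 0, 1], "fingers": -1}, {"twist": [0, 0, 0], "slide": [38, 0, 3], "fingers": -1}, {"twist": [0, 0, 0], "slide": [38, 0, 3], "fingers": -1}])

```text
clock: 8.93
tcp_pos: [445.3, -299.5, 83.2]
tool_rot: [[-0.989, 0.149, -0.003], [0.149, 0.989, 0.004], [0.003, 0.004, -1.0]]
ft_force: [-0.1, 0.2, 1.2]
gripper_width: 0.1
```

```bash
python3 d.py "[446.3,-300.2,82]"
```

```text
t 8.9333 p [ 445.3 -299.5   83.2] yaw y 81.45558113615563 tilt [-0.  0.] F [-0.1  0.2  1.2] w 0.12176116466533721 q [-0.6  0.4  2.1  0.   0.7 -2.1]
[ 446.3 -300.2   82. ] [-1.1 -0.6  1.2] 1.726756509973005
```

>>> carry_out(series=[{"twist": [0, 0, 0], "slide": [0, 0, 1.5], "fingers": -1}, {"twist": [0, 0, 0], "slide": [0, 0, 3], "fingers": -1}, {"twist": [0, 0, 0], "slide": [0, 0, 4.5], "fingers": -1}, {"twist": [0, 0, 0], "slide": [0, 0, 5.5], "fingers": -1}, {"twist": [0, 0, 0], "slide": [0, 0, 5.5], "fingers": -1}, {"twist": [0, 0, 0], "slide": [0, 0, 5.5], "fingers": -1}])

```text
clock: 9.43
tcp_pos: [445.6, -299.6, 77.8]
tool_rot: [[-0.989, 0.148, -0.002], [0.148, 0.989, 0.004], [0.003, 0.004, -1.0]]
ft_force: [-0.7, -0.2, 5.4]
gripper_width: 0.3
```

>>> carry_out(series=[{"twist": [0, 0, 0], "slide": [0, 0, 0.7], "fingers": -1}, {"twist": [0, 0, 0], "slide": [0, 0, 0.7], "fingers": -1}, {"twist": [0, 0, 0], "slide": [0, 0, 0.7], "fingers": -1}])

```text
clock: 9.68
tcp_pos: [445.7, -299.6, 77.4]
tool_rot: [[-0.989, 0.148, -0.003], [0.148, 0.989, 0.004], [0.003, 0.004, -1.0]]
ft_force: [-4.5, 1.2, 11.4]
gripper_width: 0.6
```

>>> carry_out(series=[{"twist": [0, 0, 0], "slide": [0, 0, 0.5], "fingers": -1}, {"twist": [0, 0, 0], "slide": [0, 0, 0.5], "fingers": -1}])

```text
clock: 9.85
tcp_pos: [445.7, -299.6, 77.2]
tool_rot: [[-0.989, 0.148, -0.004], [0.148, 0.989, 0.004], [0.004, 0.004, -1.0]]
ft_force: [-6.2, 1.5, 15.2]
gripper_width: 0.3
```

Hard stop reached. Release straight up.

>>> carry_out(series=[{"twist": [0, 0, 0], "slide": [0, 0, -5], "fingers": -1}, {"twist": [0, 0, 0], "slide": [0, 0, -15], "fingers": -1}, {"twist": [0, 0, 0], "slide": [0, 0, -40], "fingers": -1}, {"twist": [0, 0, 0], "slide": [0, 0, -80], "fingers": -1}, {"twist": [0, 0, 0], "slide": [0, 0, -120], "fingers": -1}, {"twist": [0, 0, 0], "slide": [0, 0, -150], "fingers": -1}, {"twist": [0, 0, 0], "slide": [0, 0, -150], "fingers": -1}, {"twist": [0, 0, 0], "slide": [0, 0, -150], "fingers": -1}])

```text
clock: 10.52
tcp_pos: [447.2, -300.8, 229.4]
tool_rot: [[-0.989, 0.148, -0.0], [0.148, 0.989, 0.002], [0.001, 0.002, -1.0]]
ft_force: [-0.1, 0.9, -0.7]
gripper_width: 0.8
```

```bash
python3 d.py; python3 - <<'E'
from rig import imaging
import cv2
im=imaging.capture('scene')['color'][180:300,260:420]; cv2.imwrite('pics/scene3.png',cv2.resize(im,None,fx=5,fy=5,interpolation=cv2.INTER_CUBIC))
E
```

```text
t 10.5167 p [ 447.2 -300.8  229.4] yaw y 81.51160912916009 tilt [-0.  0.] F [-0.1  0.9 -0.7] w 0.7502095772185704 q [-0.6  0.1  2.1  0.   0.9 -2.1]
```

View pics/scene3.png

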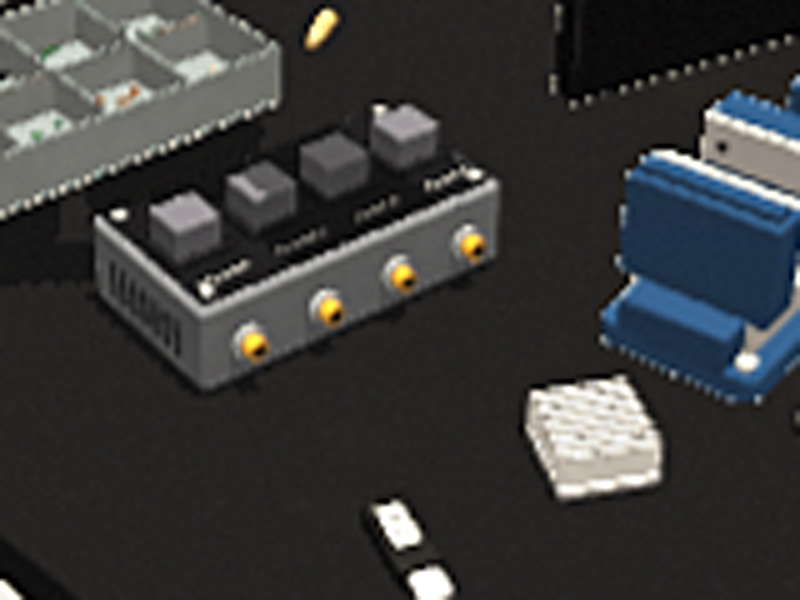

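All four key tops now line up: key centres lie at about (185,215), (260,182), (333,152) and (404,124) px. The third was at y = 161 before. The loose parts are unmoved, and the gripper is clear.

```bash
python3 -c "
from rig import order
print(order.close_job())"
```

```text
the job is handed in; nothing more can be done
None
```

The job is done and handed in. I tapped the four keys in order from near to far, then pressed the third key, the latched one, fully down and let go.

- **Taps:** contact readings were about 3.7, 3.9, 5.4 and 3.8 N. Force noise is about 1 N. The raised keys gave no more than about 0.5 mm.
- **Press:** the third key met a hard stop about 5 mm down, at about 15 N. I then raised the tool straight up, well clear of everything, before handing in.
- **Last check:** the final scene picture shows all four keys in line. The third key's top is about 9 zoomed pixels higher than before. The heat sink, USB stick and brass part are where they were.
- **Off readings:**
  - My two-view heights came out 1 to 2 mm lower than the stated ones, within the calibration. Contact came at the stated heights.
  - One force reading during the press, 5.4 N at nearly full depth, was lower than the spring figures suggest. Pressing further, into the stop, settled it.
  - I did not re-measure the key heights from two views after the release.

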